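# Drive a specimen canister home with the capstan press

### The job

Stand the steel canister with the orange band upright in the open channel of the loading press, between the brass ram and the dark port, and let go of it. Then turn the four-spoked capstan clockwise (seen from above), pushing one spoke after another, so that the ram drives the canister into the port until you feel it seat firmly on the hidden spring seal; stop there without crushing it, and take the hand away. Move the ram only with the capstan, be gentle with the spokes, and leave the blue-banded canister, the amber jar and the tissue box where they are.

Things in the scene. Friction and masses are not known exactly. Their poses are not given: they have to be found in the camera images.
- press: Loading press fixed to the bench: ivory bed 130 x 370 x 20 mm. Origin at bench height, local +y = feed direction (capstan to port), z up; everything is centred on local x = 0. Capstan axis at y = -135 mm, channel y = -2 to 82 mm, port y = 80 to 170 mm. Canister slides on the bed's top, 20 mm above the bench.
- bay (a point): Where the canister's foot belongs: on the bed's top in the middle of the free channel (press local y = 52 mm), axes as the press. Two aluminium rails beside it, 52 mm apart inside, 10 mm thick, 18 mm above the bed.
- port_mouth (a point): Middle of the sill of the dark blue hooded port (80 mm wide, top 106 mm above the bench, mouth 52 x 76 mm), axes as the press. Out of sight inside is a sprung rubber seal, its face 18 to 38 mm beyond the mouth, different every time: 8 N at first touch, 5 N more per mm, bottoms at 14 mm. Seated well: squeezed with 25 to 30 N (14 to 42 will do); above 60 N crushed.
- capstan: Steel hub (radius 24 mm, vertical axis), four level 12 mm spokes with black 26 mm ball knobs 125 mm from the axis. Origin on the axis at spoke height, 105 mm above the bench; spokes lie along its x, -x, y, -y; z up. Clockwise moves the ram forward 15 mm per rad; it stays where left. 2 to 5 rad in all. Fingertips may dip to 90 mm above the bench between spokes. Above 30 N is rough.
- hub (a point): Centre of the capstan, same point as its origin, axes as the press. Free turning takes 0.66 N m (7 N on a spoke 95 mm from the axis); each N of squeeze on the canister adds 0.015 N m, so a well seated canister feels like 1.04 to 1.11 N m (about 11.5 N at 95 mm). This is the effort while it turns; a hand at rest on the spoke may feel less.
- ram: The ram driven by the capstan: steel rack bar with a brass plate 40 x 40 mm. Origin mid-width on its front (pushing) face, 3 mm above the bed, axes as the press; moves along local +y. Its face starts at press local y = 12 to 24 mm.
- canister: The canister to be loaded: upright steel cylinder, 44 mm diameter, 70 mm high, orange band and orange disc on top, 0.22 to 0.45 kg. Origin at the centre of its underside, z up. Stands on the bench at the start, left or right of the press.
- spare: A second canister, same shape, with blue band and blue top: not to be moved. Origin at the centre of its underside.
- jar: Amber jar, 56 mm diameter, 85 mm high, beyond the press: not to be moved. Origin at the centre of its underside.
- tissue_box: Green tissue box, 120 x 210 x 76 mm, beyond the press on the left: not to be moved. Origin at the centre of its underside.
Mind the look-alikes: they are no part of the job. Leave any turquoise look-alike of the canister alone.

How it is judged:
By the outcome, as a careful person would: the job done as asked, in the order asked, and still so for the second after the job is handed in, with the robot touching nothing.
It also fails if it takes over 72 s, if anything falls off the work surface, if the arm or the gripper's body presses on something with over 40 N, if the wrist force passes 120 N, or if a joint passes its speed limit or range.

### The arm

A 6-joint arm with a two-finger parallel gripper is mounted at the origin on the work surface. World frame = base frame: x ahead of the robot, y to its left, z up, the work surface at z = 0. Lengths are in m, angles in rad, forces in N, time in s.
With the tool pointing down it reaches from about 0.425 to 1.125 m from the base axis. Payload 14.9 kg.
Tool frame: the origin (TCP) lies midway between the tips of the shut fingers; the grasp point (between the pads) lies 19 mm behind it (manip.grip_point_offset is the distance from the TCP to the grasp point, in m); z points along the fingers, y is the line along which they close (so a half turn about z gives the same grasp; the last joint's range is limited). The gripper opens to 91 mm and grips with 3 to 60 N. Pads are 32 mm wide; open, the fingers measure 118 mm over their backs; the gripper's body (76 mm by 178 mm) begins 60 mm behind the grasp point.
Start: joints at [-1.148, 0.379, 1.734, -0, 1.028, -0.033], TCP at [0.308, -0.629, 0.214] pointing down, gripper open.
Joint ranges: [-2.77, 2.77], [-0.74, 2.19], [0, 2.66], [-1.06, 4.2], [0.31, 2.87], [-3.08, 3.08]. Speed limits (rad/s): [1.89, 1.89, 2.39, 3.14, 3.14, 3.14].

### API

Orientations are given as [roll, pitch, yaw] about the fixed x, y, z axes, in that order (R = Rz(yaw) Ry(pitch) Rx(roll)).
In Python, from plant import manip gives the robot as it stands.
- The arm moves only by the tool drive_tool, never from a script. Its argument "commands" is a list that holds one entry, the list of rows, each a list of 7 numbers: the closure, from 0 (fully open) to 1 (shut), then the shift along the tool's x, y, z in cm, then the turn, a rotation vector about the tool's x, y, z in rad. A call has 1 to 5 rows; each row shifts and turns the commanded pose from where the row before left it, along the tool's axes as they then stand; what a row does not reach is not made up. A row lasts 1/8 s, in which the tool goes at most 62.5 mm and 10.7 degrees, less where a joint would pass 70% of its speed; a pose out of reach is approached as far as the arm can. A call with a gripper value outside its range is refused whole. The fingers move at their own pace and stop on an object; the grip force is fixed at half the most. Time passes only in rows, so rows that do not move let the fingers close. It gives the time, the measured TCP pose, the force, the opening and the grip force at its end, in the units of the state.
- manip.read_state(): the state, without advancing time (a new reading comes with each control period).
- manip.camera(name): name is "scene" or "top"; returns (picture, depth): 420x560x3 uint8, red, green, blue; 420x560 float32, m along the optical axis (not along the pixel's ray), 0 where there is no reading.
- manip.get_calibration(name): a dict with "mtx" (3x3 intrinsics, pixels), "origin" and "orientation" of the camera in the world. Camera axes: x right, y up, looking along -z (the intrinsics and any distortion apply to the point x, -y, -z); pixel columns grow to the right and rows downward; lengths in m; the calibration is good to about 2 mm. A picture is of the moment at which its call begins. get_calibration takes no time and is no camera call.
- manip.finish_job(): hands the job in; it is judged then, once.
The state is a dict: "time": time; "joint_positions": joint angles; "joint_vel": joint speeds; "effort": joint torques, N m; "position": TCP position; "orientation": TCP orientation; "wrist_force": force on the tool from outside, world axes, zero at the start; "wrist_torque": the same for the moment, N m; "opening": finger opening in m; "gripper_force": force on a finger pad.
Only numpy, scipy, OpenCV 4.12 (cv2) and the standard library are available. Lean on these libraries where they do the work, as an engineer would, in place of code of your own. Each camera call takes 0.05 s, during which the arm holds its last target. There are 200 camera calls.

## Working session

There is one attempt and no reset: what is moved stays moved. The work goes in short steps, Python scripts to look and compute and a tool call to move; the robot and the scene stay as the last step left them, time stands still between calls to the robot, and variables do not carry over. Pictures are saved under pics/ and viewed, at most 10 in all, crops included, and the job is handed in when it is done.

Besides the shell and the picture viewer there is one more tool, called after "Emit:" as name([rows], argument=value, ...), one row to a line, values as JSON. drive_tool: Moves the arm, as the interface text tells. Its arguments: {"type":"object","properties":{"commands":{"type":"array"}},"required":["commands"]}

```bash
mkdir -p pics; ls
cat > h.py <<'E'
import numpy as np,cv2
from plant import manip
from scipy.spatial.transform import Rotation as R
def cal(n):
    c=manip.get_calibration(n); o=np.array(c['orientation'],float)
    Rm=o if o.shape==(3,3) else R.from_euler('xyz',o).as_matrix()
    return np.array(c['mtx']),np.array(c['origin']),Rm
def ray(n,u,v,z):
    K,o,Rm=cal(n); d=Rm@np.array([(u-K[0,2])/K[0,0],-(v-K[1,2])/K[1,1],-1]); return o+d*(z-o[2])/d[2]
def proj(n,p):
    K,o,Rm=cal(n); q=Rm.T@(np.array(p)-o); return K[0,2]+K[0,0]*q[0]/-q[2],K[1,2]+K[1,1]*q[1]/q[2]
def cloud(n,dep):
    K,o,Rm=cal(n); v,u=np.mgrid[:dep.shape[0],:dep.shape[1]]
    P=np.stack([(u-K[0,2])/K[0,0]*dep,-(v-K[1,2])/K[1,1]*dep,-dep],-1); return P@Rm.T+o
E
python3 - <<'E'
from h import *
for n in('scene','top'):
    p,d=manip.camera(n); cv2.imwrite(f'pics/{n}0.png',p[...,::-1]); np.savez(f'{n}0.npz',p=p,d=d); print(manip.get_calibration(n))
print(manip.read_state(), manip.grip_point_offset)
E
```

```text
pics
{'mtx': array([[530.29450696,   0.        , 284.71214762],
       [  0.        , 530.29450696, 205.86329451],
       [  0.        ,   0.        ,   1.        ]]), 'origin': array([ 1.31721423, -0.37650929,  1.33195365]), 'orientation': array([ 0.60420904, -0.01155083,  1.13561033])}
{'mtx': array([[454.38698294,   0.        , 277.89705492],
       [  0.        , 454.38698294, 210.02959513],
       [  0.        ,   0.        ,   1.        ]]), 'origin': array([0.40533183, 0.0263858 , 1.19400259]), 'orientation': array([ 0.13632979, -0.02043725, -1.59772693])}
{'time': 0.1, 'joint_positions': array([-1.14833199e+00,  3.79367553e-01,  1.73471145e+00,  2.43116805e-05,
        1.02850282e+00, -3.32981077e-02]), 'joint_vel': array([ 0.0002045 , -0.00101138, -0.00162341, -0.00075156, -0.00061036,
        0.00040617]), 'effort': array([ 3.35778004e-04, -7.65033031e+01, -4.35293019e+01,  6.51949318e-02,
        3.98264662e-02, -1.76917843e-05]), 'position': array([ 0.30795983, -0.62822663,  0.21335127]), 'orientation': array([-3.14060473e+00, -5.37307782e-05,  4.55749860e-01]), 'wrist_force': array([ 0.03567838, -0.95537757,  0.99027394]), 'wrist_torque': array([-0.02036741,  0.01368792, -0.01047497]), 'gripper_force': 0.0, 'opening': 0.0912084502176031} 0.0188
```

View pics/top0.png

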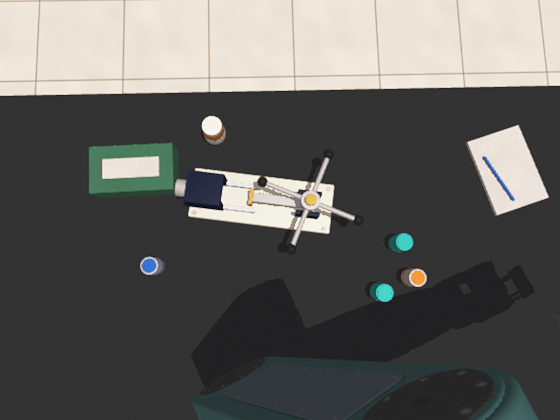

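View pics/scene0.png

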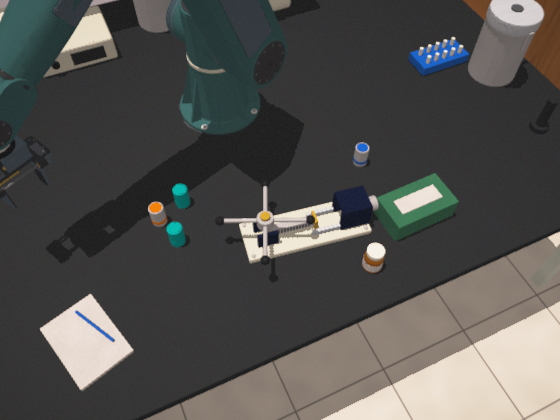

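The top view shows the orange canister at (417,278) with turquoise look-alikes at (402,242) and (383,292). The press runs from about (333,205) on the capstan side to (185,195) at the port, with the hub at (311,200) and knobs at (329,154), (262,182), (292,248) and (358,219). The scene view confirms this, with the orange canister at (157,209) and the hub at (265,218).

Run:
```python
from h import *
D={n:np.load(n+'0.npz') for n in('scene','top')}
def blobs(n,lo,hi,z,mn=15):
    hsv=cv2.cvtColor(D[n]['p'],cv2.COLOR_RGB2HSV); m=cv2.inRange(hsv,lo,hi)
    k,l,s,c=cv2.connectedComponentsWithStats(m)
    for i in range(1,k):
        if s[i,4]>=mn: print(n,c[i].round(1),s[i,4],'->',ray(n,*c[i],z).round(4))
for n in D:
    print('orange/yellow');blobs(n,(5,150,120),(30,255,255),.07)
    print('turq');blobs(n,(80,150,80),(95,255,255),.07)
    print('blue');blobs(n,(105,150,100),(125,255,255),.07)
    d=D[n]['d'];P=cloud(n,d);hsv=cv2.cvtColor(D[n]['p'],cv2.COLOR_RGB2HSV)
    box=(P[...,0]>.3)&(P[...,0]<.75)&(P[...,1]>-.35)&(P[...,1]<.45)
    # bed by depth
    m=box&(P[...,2]>.012)&(P[...,2]<.028)&(hsv[...,2]>120); m=cv2.morphologyEx(m.astype(np.uint8),cv2.MORPH_OPEN,np.ones((3,3)))
    k,l,s,c=cv2.connectedComponentsWithStats(m)
    q=P[m>0][:,:2].astype(np.float32); r=cv2.minAreaRect(q); print('bed',r,cv2.boxPoints(r).round(4).tolist(),np.median(P[m>0][:,2]))
    # spokes: height band
    m=box&(P[...,2]>.093)&(P[...,2]<.125)
    q=P[m]; print('spokeband',len(q),q.min(0),q.max(0))
    np.save(n+'_sp.npy',q)
    # port top
    m=box&(P[...,2]>.098)&(P[...,2]<.112)&(hsv[...,2]<110)&(P[...,1]>.1)
    q=P[m][:,:2].astype(np.float32)
    if len(q): print('port',cv2.minAreaRect(q))
```

```text
orange/yellow
scene [155. 207.] 93 -> [ 0.3823 -0.3374  0.07  ]
scene [314.7 219.1] 41 -> [0.6101 0.0623 0.07  ]
scene [264.8 216.1] 64 -> [ 0.5419 -0.0625  0.07  ]
scene [159.5 222.1] 28 -> [ 0.4375 -0.3413  0.07  ]
scene [371.3 260.2] 64 -> [0.7924 0.142  0.07  ]
turq
scene [180.6 195.1] 339 -> [ 0.3724 -0.2571  0.07  ]
scene [175.4 233.6] 355 -> [ 0.4924 -0.3125  0.07  ]
blue
scene [437.1  58.3] 942 -> [0.1755 0.775  0.07  ]
scene [362.2 147. ] 59 -> [0.4306 0.3199 0.07  ]
scene [357.7 161.5] 15 -> [0.4759 0.2782 0.07  ]
scene [ 94.8 326. ] 100 -> [ 0.667  -0.5796  0.07  ]
bed ((0.5934767723083496, 0.04176877439022064), (0.370471328496933, 0.13263437151908875), 81.72640991210938) [[0.5012000203132629, -0.13199999928474426], [0.6323999762535095, -0.15109999477863312], [0.6858000159263611, 0.21549999713897705], [0.5544999837875366, 0.2345999926328659]] 0.019496750924579698
spokeband 1754 [ 0.44708505 -0.20392865  0.09307242] [0.70171632 0.22960121 0.12497919]
port ((0.6126840710639954, 0.1800687462091446), (0.09113726019859314, 0.08401061594486237), 81.01132202148438)
orange/yellow

[... 207 characters left out ...]
1.  242.2] 351 -> [ 0.4708 -0.3046  0.07  ]
top [381.8 292.1] 343 -> [ 0.35   -0.2497  0.07  ]
blue
top [498.2 178.2] 98 -> [ 0.6272 -0.5641  0.07  ]
top [148.6 265.2] 136 -> [0.4306 0.3188 0.07  ]
bed ((0.5923413038253784, 0.041545674204826355), (0.3703272044658661, 0.1302856057882309), 81.53779602050781) [[0.5006999969482422, -0.13199999928474426], [0.6294999718666077, -0.15119999647140503], [0.6840000152587891, 0.2151000052690506], [0.5551999807357788, 0.23430000245571136]] 0.02150290271675037
spokeband 2518 [ 0.44710422 -0.20174877  0.09338391] [0.69836606 0.23071019 0.12477944]
port ((0.6123688817024231, 0.1805351972579956), (0.09056130796670914, 0.08062402904033661), 81.81937408447266)
```

```bash
cat >> h.py <<'E'
def tri(a,b):
    A=[];B=[]
    for n,(u,v) in (('scene',a),('top',b)):
        K,o,Rm=cal(n); d=Rm@np.array([(u-K[0,2])/K[0,0],-(v-K[1,2])/K[1,1],-1]); d/=np.linalg.norm(d)
        M=np.eye(3)-np.outer(d,d); A.append(M);B.append(M@o)
    return np.linalg.lstsq(np.vstack(A),np.hstack(B),rcond=None)[0]
E
python3 - <<'E'
from h import *
hub=tri((264.8,216.1),(310.3,199.4)); print('hub cap',hub,'ram?',tri((314.7,219.1),(250.5,196.9)))
print('can',tri((155,207),(417.6,277.2)))
y=np.array([.1461,.9893]);x=np.array([.9893,-.1461])
for n in('scene','top'):
    q=np.load(n+'_sp.npy'); 
    for c in [hub[:2]]:
        v=q[:,:2]-c; r=np.hypot(*v.T); 
        m=(r>.05)&(r<.115)&(q[:,2]>.098)
        a=np.arctan2(v@y,v@x)[m]; print(n,'spoke ang deg in press frame',np.degrees(np.angle(np.exp(4j*a).mean())/4), m.sum())
        m=(r>.112)&(r<.145)
        for k in range(4):
            pass
        a=np.degrees(np.arctan2(v@y,v@x)[m]); print(np.histogram(a,36,(-180,180))[0])
    # depth points of brass plate & top of plate
    D=np.load(n+'0.npz');P=cloud(n,D['d']);hsv=cv2.cvtColor(D['p'],cv2.COLOR_RGB2HSV)
    m=(cv2.inRange(hsv,(12,110,90),(32,255,255))>0)&(P[...,1]>0)&(P[...,1]<.12)&(P[...,0]>.5)&(P[...,0]<.68)
    w=P[m]; o=hub[:2]+.135*y; l=np.c_[(w[:,:2]-o)@x,(w[:,:2]-o)@y,w[:,2]]
    print('plate',m.sum(),l.min(0),l.max(0),np.median(l,0))
    # port outline in this local frame
    m=(P[...,2]>.1)&(P[...,2]<.11)&(hsv[...,2]<110)&(P[...,1]>.08)&(P[...,0]>.5)&(P[...,0]<.7)&(P[...,1]<.3)
    w=P[m];l=np.c_[(w[:,:2]-o)@x,(w[:,:2]-o)@y]; print('port',np.percentile(l,[1,50,99],axis=0))
E
```

```text
hub cap [ 0.57538037 -0.07685655  0.12480902] ram? [0.59777032 0.06877876 0.04850673]
can [ 0.38411251 -0.3383353   0.07330008]
scene spoke ang deg in press frame -15.233846829045634 382
[ 0  0  0  0  0  0  1 68  3  0  0  0  0  0  0  3 74  0  0  0  0  0  0  0
  4 63  0  0  0  0  0  0  0  0 59  0]
plate 58 [-0.0174056  -0.0061902   0.01978138] [0.03232131 0.01873648 0.11733172] [0.01337446 0.01086828 0.06099969]
port [[-0.0399752   0.08025135]
 [ 0.00228994  0.12303063]
 [ 0.03978509  0.167275  ]]
top spoke ang deg in press frame -15.115003013028561 534
[ 0  0  0  0  0  0 11 79  0  0  0  0  0  0  0  5 72  3  0  0  0  0  0  0
  0 78  9  0  0  0  0  0  0  4 93  2]
plate 62 [-0.02098597  0.00682601  0.02555545] [0.02503025 0.01525529 0.07043182] [-0.00051026  0.0105327   0.06599836]
port [[-0.04043147  0.08033114]
 [-0.00200476  0.12347653]
 [ 0.03829837  0.16783347]]
```

```bash
cat >> h.py <<'E'
def plan(p,yaw,n,zs=None):
    "n equal-ish rows (tool frame shift cm, turn z) from the measured pose to p, yaw (tool down)"
    s=manip.read_state(); p0=np.array(s['position']); y0=s['orientation'][2]
    t=-((yaw-y0+np.pi)%(2*np.pi)-np.pi)/n; d=(np.array(p)-p0)/n*100
    print('t',round(s['time'],2),'at',p0.round(4),'yaw',round(y0,4),'rpy',np.round(s['orientation'],3))
    for i in range(n):
        Rm=R.from_euler('xyz',[np.pi,0,y0-t*i]).as_matrix(); print((Rm.T@d).round(2).tolist(),round(t,3))
E
python3 - <<'E'
from h import *
plan((.3833,-.339,.15),np.radians(65.5),10)
E
```

```text
t 0.1 at [ 0.308  -0.6282  0.2134] yaw 0.4557 rpy [-3.141 -0.     0.456]
[1.95, -2.27, 0.63] -0.069
[2.1, -2.13, 0.63] -0.069
[2.24, -1.98, 0.63] -0.069
[2.37, -1.82, 0.63] -0.069
[2.49, -1.65, 0.63] -0.069
[2.6, -1.48, 0.63] -0.069
[2.69, -1.29, 0.63] -0.069
[2.78, -1.11, 0.63] -0.069
[2.85, -0.91, 0.63] -0.069
[2.9, -0.71, 0.63] -0.069
```

Emit:
drive_tool([
  [[0,1.95,-2.27,0.63,0,0,-0.069],[0,2.1,-2.13,0.63,0,0,-0.069],[0,2.24,-1.98,0.63,0,0,-0.069],[0,2.37,-1.82,0.63,0,0,-0.069],[0,2.49,-1.65,0.63,0,0,-0.069]],
])

```text
time: 0.72
position: [0.3457, -0.4827, 0.182]
orientation: [-3.141, -0.0, 0.803]
wrist_force: [0.3, -0.6, -0.1]
opening: 0.0912
gripper_force: 0.0
```

Emit:
drive_tool([
  [[0,2.6,-1.48,0.63,0,0,-0.069],[0,2.69,-1.29,0.63,0,0,-0.069],[0,2.78,-1.11,0.63,0,0,-0.069],[0,2.85,-0.91,0.63,0,0,-0.069],[0,2.9,-0.71,0.63,0,0,-0.069]],
])

```text
time: 1.35
position: [0.3831, -0.3381, 0.1506]
orientation: [-3.141, -0.0, 1.148]
wrist_force: [0.2, -0.1, -0.1]
opening: 0.0913
gripper_force: 0.0
```

Emit:
drive_tool([
  [[0,0,0,0,0,0,0],[0,0,0,0,0,0,0]],
])

```text
time: 1.6
position: [0.3832, -0.3397, 0.1511]
orientation: [3.141, 0.0, 1.145]
wrist_force: [0.5, 0.1, 0.5]
opening: 0.0908
gripper_force: 0.0
```

Run:
```python
from h import *
plan((.3833,-.339,.029),np.radians(65.5),5)
p,d=manip.camera('scene'); cv2.imwrite('pics/s1.png',cv2.resize(p[120:320,60:330,::-1],None,fx=2.9,fy=2.9))
```

```text
t 1.6 at [ 0.3832 -0.3397  0.1511] yaw 1.1451 rpy [3.141 0.    1.145]
[0.01, -0.0, 2.44] 0.0
[0.01, -0.0, 2.44] 0.0
[0.01, -0.0, 2.44] 0.0
[0.01, -0.0, 2.44] 0.0
[0.01, -0.0, 2.44] 0.0
```

View pics/s1.png

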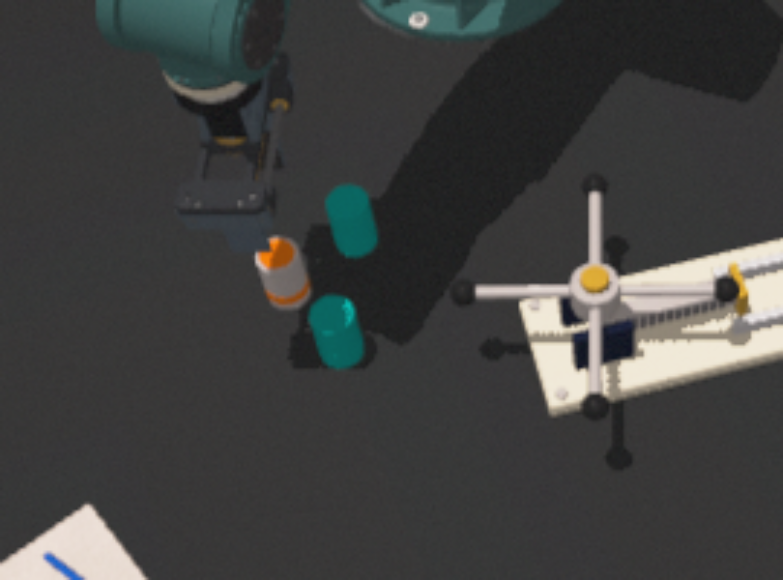

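The crop shows the gripper hovering above the orange canister at crop (280,265). The turquoise look-alikes at (352,220) and (337,330) are clear of the closing line, so I'll descend and grip.

Emit:
drive_tool([
  [[0,0,0,2.44,0,0,0],[0,0,0,2.44,0,0,0],[0,0,0,2.44,0,0,0],[0,0,0,2.44,0,0,0],[0,0,0,2.44,0,0,0]],
])

```text
time: 2.28
position: [0.3831, -0.3402, 0.0283]
orientation: [3.141, 0.0, 1.144]
wrist_force: [0.1, -0.7, -0.0]
opening: 0.0909
gripper_force: 0.0
```

Emit:
drive_tool([
  [[0,0,0,0,0,0,0],[1,0,0,0,0,0,0],[1,0,0,0,0,0,0],[1,0,0,0,0,0,0],[1,0,0,0,0,0,0]],
])

```text
time: 2.9
position: [0.3832, -0.3393, 0.0293]
orientation: [3.141, 0.0, 1.146]
wrist_force: [0.4, -1.0, 0.3]
opening: 0.0541
gripper_force: 0.0
```

Emit:
drive_tool([
  [[1,0,0,0,0,0,0],[1,0,0,0,0,0,0],[1,0,0,0,0,0,0],[1,0,0,0,0,0,0],[1,0,0,0,0,0,0]],
])

```text
time: 3.52
position: [0.3829, -0.339, 0.029]
orientation: [-3.141, -0.0, 1.146]
wrist_force: [-2.9, 1.8, 5.1]
opening: 0.0436
gripper_force: 30.0
```

Emit:
drive_tool([
  [[1,0,0,-1.5,0,0,0],[1,0,0,-3.5,0,0,0],[1,0,0,-4,0,0,0],[1,0,0,-4,0,0,0],[1,0,0,-3,0,0,0]],
])

```text
time: 4.15
position: [0.3832, -0.3392, 0.1914]
orientation: [3.14, 0.001, 1.146]
wrist_force: [-0.2, 0.4, -4.0]
opening: 0.0436
gripper_force: 30.0
```

Run:
```python
from h import *
print(manip.read_state()['wrist_force'],manip.read_state()['opening'])
plan((.6027,.1081,.19),np.radians(81.6),15)
```

```text
[-0.19210289  0.44766996 -3.99219937] 0.04362783257146309
t 4.15 at [ 0.3832 -0.3392  0.1914] yaw 1.1458 rpy [3.140e+00 1.000e-03 1.146e+00]
[3.32, 0.1, 0.01] -0.019
[3.32, 0.17, 0.01] -0.019
[3.31, 0.23, 0.01] -0.019
[3.31, 0.29, 0.01] -0.019
[3.3, 0.35, 0.01] -0.019
[3.3, 0.41, 0.01] -0.019
[3.29, 0.47, 0.01] -0.019
[3.28, 0.53, 0.01] -0.019
[3.27, 0.59, 0.01] -0.019
[3.26, 0.65, 0.01] -0.019
[3.24, 0.71, 0.01] -0.019
[3.23, 0.77, 0.01] -0.019
[3.22, 0.83, 0.01] -0.019
[3.2, 0.89, 0.01] -0.019
[3.18, 0.95, 0.01] -0.019
```

Emit:
drive_tool([
  [[1,3.32,0.1,0,0,0,-0.019],[1,3.32,0.17,0,0,0,-0.019],[1,3.31,0.23,0,0,0,-0.019],[1,3.31,0.29,0,0,0,-0.019],[1,3.3,0.35,0,0,0,-0.019]],
])

```text
time: 4.78
position: [0.4564, -0.1889, 0.1896]
orientation: [3.141, 0.0, 1.241]
wrist_force: [0.1, -0.7, -3.3]
opening: 0.0435
gripper_force: 30.0
```

Emit:
drive_tool([
  [[1,3.3,0.41,0,0,0,-0.019],[1,3.29,0.47,0,0,0,-0.019],[1,3.28,0.53,0,0,0,-0.019],[1,3.27,0.59,0,0,0,-0.019],[1,3.26,0.65,0,0,0,-0.019]],
])

```text
time: 5.4
position: [0.5289, -0.0395, 0.1896]
orientation: [3.141, -0.0, 1.337]
wrist_force: [0.6, -0.6, -4.0]
opening: 0.0436
gripper_force: 30.0
```

Emit:
drive_tool([
  [[1,3.24,0.71,0,0,0,-0.019],[1,3.23,0.77,0,0,0,-0.019],[1,3.22,0.83,0,0,0,-0.019],[1,3.2,0.89,0,0,0,-0.019],[1,3.18,0.95,0,0,0,-0.019]],
])

```text
time: 6.02
position: [0.6011, 0.11, 0.1896]
orientation: [3.141, -0.0, 1.431]
wrist_force: [-0.4, -0.1, -3.4]
opening: 0.0436
gripper_force: 30.0
```

Emit:
drive_tool([
  [[1,0,0,2,0,0,0],[1,0,0,2,0,0,0],[1,0,0,0,0,0,0]],
])

```text
time: 6.4
position: [0.5991, 0.1081, 0.1468]
orientation: [-3.138, 0.001, 1.43]
wrist_force: [-0.3, -1.2, -3.0]
opening: 0.0435
gripper_force: 30.0
```

Run:
```python
from h import *
plan((.6027,.1081,.048),np.radians(81.6),5)
p,d=manip.camera('scene'); P=cloud('scene',d); hsv=cv2.cvtColor(p,cv2.COLOR_RGB2HSV)
m=cv2.inRange(hsv,(4,150,100),(14,255,255)); k,l,s,c=cv2.connectedComponentsWithStats(m)
for i in range(1,k):
    if s[i,4]>10: w=P[l==i]; print(c[i].round(1),s[i,4],np.median(w,0).round(4))
print('expected band px', proj('scene',(.6027,.1081,.13)))
cv2.imwrite('pics/s2.png',cv2.resize(p[90:290,210:480,::-1],None,fx=2.9,fy=2.9))
```

```text
t 6.4 at [0.5991 0.1081 0.1468] yaw 1.43 rpy [-3.138e+00  1.000e-03  1.430e+00]
[0.01, 0.07, 1.98] 0.001
[0.01, 0.07, 1.98] 0.001
[0.01, 0.07, 1.98] 0.001
[0.01, 0.07, 1.98] 0.001
[0.01, 0.07, 1.98] 0.001
[478.8   6. ] 264 [-0.1914  1.3017 -0.1035]
[547.2   7.3] 67 [ 0.0257  1.4526 -0.0038]
[532.3  48.1] 124 [ 0.0266  1.4755 -0.2295]
[542.4  43.3] 16 [ 0.0267  1.5343 -0.219 ]
[548.3  57.4] 209 [ 0.0262  1.6315 -0.3341]
[553.9  67.9] 246 [ 0.0259  1.7131 -0.4273]
[558.   83.8] 24 [ 0.0267  1.8185 -0.5628]
[323.6 201.9] 14 [0.6056 0.0878 0.1336]
[373.4 262. ] 67 [0.7954 0.1475 0.0539]
expected band px (np.float64(329.42253181871), np.float64(199.52362567924342))
```

View pics/s2.png

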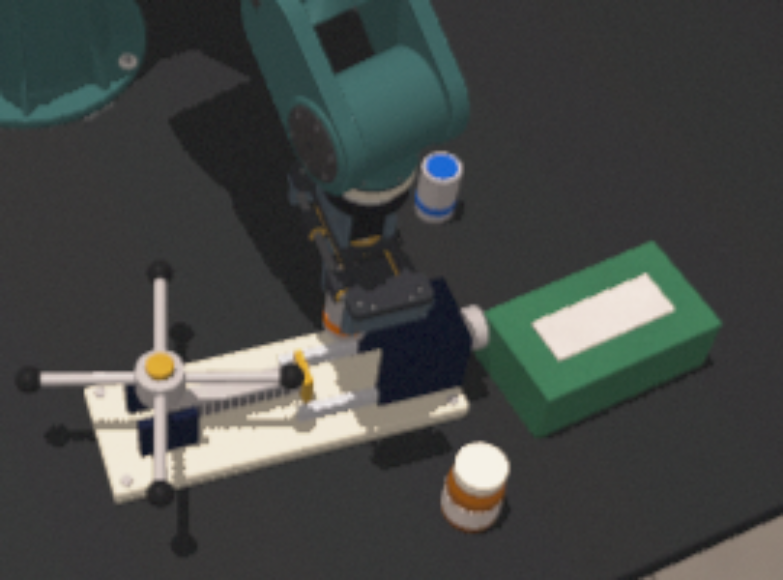

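The crop shows the canister in the hand over the channel (orange edge at crop (333,318)), and the neighbours are clear. I'll correct by about 3.5 mm and descend.

Emit:
drive_tool([
  [[1,0.03,0.35,0,0,0,0.0],[1,0,0,2,0,0,0],[1,0,0,2.5,0,0,0],[1,0,0,2.5,0,0,0],[1,0,0,0,0,0,0]],
])

```text
time: 7.08
position: [0.6029, 0.1084, 0.0766]
orientation: [-3.138, 0.001, 1.431]
wrist_force: [-0.4, -0.1, -3.9]
opening: 0.0435
gripper_force: 30.0
```

Emit:
drive_tool([
  [[1,0,0,0,0,0,0],[1,0,0,0,0,0,0]],
])

```text
time: 7.32
position: [0.6051, 0.1088, 0.0799]
orientation: [3.14, -0.0, 1.431]
wrist_force: [-0.5, -0.6, -3.7]
opening: 0.0435
gripper_force: 30.0
```

Run:
```python
from h import *
for i in range(5):
    s=manip.read_state(); print(round(s['time'],2),s['position'].round(4),np.round(s['orientation'],4),s['joint_vel'].round(3)); p,d=manip.camera('top')
cv2.imwrite('pics/t1.png',cv2.resize(p[120:270,150:380,::-1],None,fx=3.4,fy=3.4))
```

```text
7.33 [0.6051 0.1088 0.0799] [ 3.1401e+00 -5.0000e-04  1.4308e+00] [-0.    -0.001  0.001  0.    -0.    -0.001]
7.38 [0.605  0.1088 0.0799] [ 3.1402e+00 -4.0000e-04  1.4308e+00] [ 0.002  0.002  0.001 -0.001  0.001  0.   ]
7.42 [0.6049 0.1088 0.0798] [ 3.1403e+00 -4.0000e-04  1.4308e+00] [-0.002  0.003  0.003  0.     0.    -0.001]
7.47 [0.6048 0.1088 0.0796] [ 3.1406e+00 -3.0000e-04  1.4308e+00] [-0.     0.004  0.001  0.    -0.001 -0.001]
7.53 [0.6047 0.1088 0.0795] [ 3.1408e+00 -2.0000e-04  1.4308e+00] [ 0.002  0.004  0.002 -0.    -0.003  0.   ]
```

View pics/t1.png

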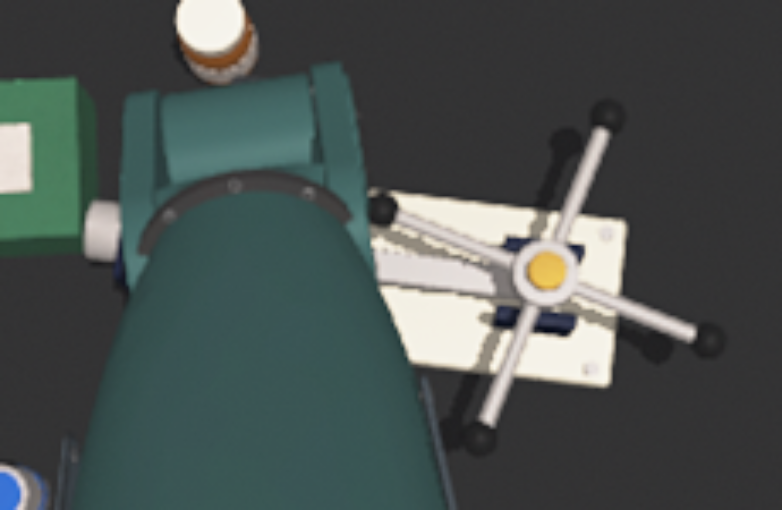

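The top view is blocked by the arm, and the press and capstan are unmoved. The arm is still settling slowly, so I'll wait briefly.

Emit:
drive_tool([
  [[1,0,0,0,0,0,0],[1,0,0,0,0,0,0],[1,0,0,0,0,0,0],[1,0,0,0,0,0,0]],
])

```text
time: 8.07
position: [0.6044, 0.1088, 0.0789]
orientation: [-3.142, 0.0, 1.431]
wrist_force: [-0.8, 0.6, -3.6]
opening: 0.0434
gripper_force: 30.0
```

Emit:
drive_tool([
  [[1,0,0,0,0,0,0],[1,0,0,0,0,0,0],[1,0,0,0,0,0,0],[1,0,0,0,0,0,0]],
])

```text
time: 8.57
position: [0.6044, 0.1088, 0.0789]
orientation: [3.142, -0.0, 1.431]
wrist_force: [0.5, 0.3, -4.3]
opening: 0.0436
gripper_force: 30.0
```

Emit:
drive_tool([
  [[1,-0.1,-0.16,0.7,0,0,0],[1,0,0,0.8,0,0,0],[1,0,0,0.6,0,0,0],[1,0,0,0.3,0,0,0],[1,0,0,0,0,0,0]],
])

```text
time: 9.2
position: [0.6026, 0.108, 0.0547]
orientation: [-3.141, 0.0, 1.431]
wrist_force: [-0.8, -0.9, -3.4]
opening: 0.0437
gripper_force: 30.0
```

Emit:
drive_tool([
  [[1,0,0,0.2,0,0,0],[1,0,0,0.1,0,0,0],[1,0,0,0.1,0,0,0],[1,0,0,0,0,0,0],[1,0,0,0,0,0,0]],
])

```text
time: 9.82
position: [0.6027, 0.108, 0.051]
orientation: [3.142, -0.0, 1.431]
wrist_force: [0.1, -0.0, -3.6]
opening: 0.0437
gripper_force: 30.0
```

Emit:
drive_tool([
  [[1,0,0,0.1,0,0,0],[1,0,0,0.1,0,0,0],[1,0,0,0,0,0,0],[1,0,0,0,0,0,0]],
])

```text
time: 10.32
position: [0.6028, 0.108, 0.049]
orientation: [3.142, -0.0, 1.431]
wrist_force: [-1.9, -0.8, 1.0]
opening: 0.0438
gripper_force: 30.0
```

Emit:
drive_tool([
  [[0.2,0,0,0,0,0,0],[0.2,0,0,0,0,0,0],[0.2,0,0,0,0,0,0],[0.2,0,0,0,0,0,0],[0.2,0,0,0,0,0,0]],
])

```text
time: 10.95
position: [0.6027, 0.108, 0.0489]
orientation: [3.142, -0.0, 1.431]
wrist_force: [0.1, -0.5, -0.0]
opening: 0.073
gripper_force: 0.0
```

Emit:
drive_tool([
  [[0.2,0,0,-1,0,0,0],[0.2,0,0,-3,0,0,0],[0.2,0,0,-4,0,0,0],[0.2,0,0,-2,0,0,0],[0.2,0,0,0,0,0,0]],
])

```text
time: 11.58
position: [0.6035, 0.1081, 0.1503]
orientation: [3.139, -0.001, 1.431]
wrist_force: [0.5, -0.5, 0.1]
opening: 0.0729
gripper_force: 0.0
```

Run:
```python
from h import *
# finger centre at world angle 87deg, r .085
hub=np.array([.5754,-.0769]); a=np.radians(88)
t=hub+.085*np.array([np.cos(a),np.sin(a)]); print(t)
plan((*t,.145),a,5)
p,d=manip.camera('scene'); cv2.imwrite('pics/s3.png',cv2.resize(p[150:290,210:400,::-1],None,fx=4,fy=4))
```

```text
[0.57836646 0.00804822]
t 11.57 at [0.6035 0.1081 0.1503] yaw 1.4308 rpy [ 3.139e+00 -1.000e-03  1.431e+00]
[-2.05, -0.22, 0.11] -0.021
[-2.05, -0.26, 0.11] -0.021
[-2.04, -0.3, 0.11] -0.021
[-2.03, -0.35, 0.11] -0.021
[-2.03, -0.39, 0.11] -0.021
```

View pics/s3.png

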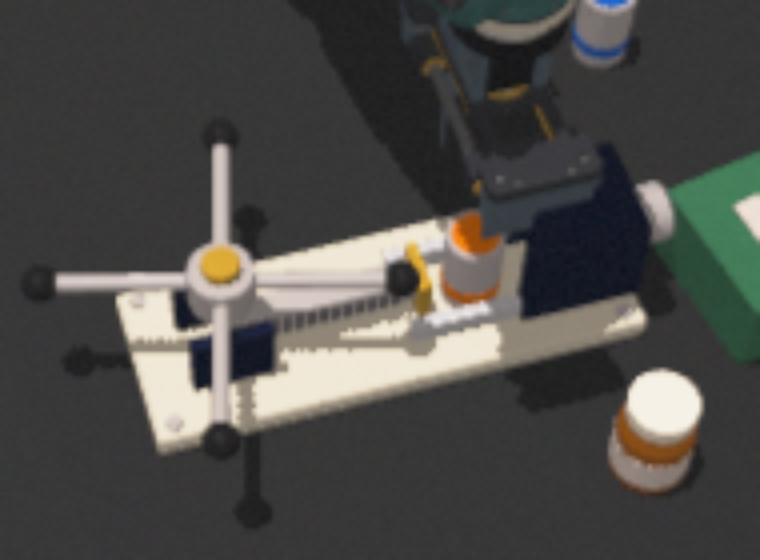

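The canister stands upright in the channel (crop (470,258)), between the brass ram at (418,278) and the port. I'll move to the spoke beside the channel and shut the fingers.

Emit:
drive_tool([
  [[1,-2.05,-0.22,0.1,0,0,-0.021],[1,-2.05,-0.26,0.1,0,0,-0.021],[1,-2.04,-0.3,0.1,0,0,-0.021],[1,-2.03,-0.35,0.1,0,0,-0.021],[1,-2.03,-0.39,0.1,0,0,-0.021]],
])

```text
time: 12.25
position: [0.5765, 0.0073, 0.1422]
orientation: [-3.139, 0.0, 1.536]
wrist_force: [0.4, -0.1, -1.3]
opening: 0.026
gripper_force: 0.0
```

Emit:
drive_tool([
  [[1,0,0,0,0,0,0],[1,0,0,0,0,0,0],[1,0,0,0,0,0,0],[1,0,0,0,0,0,0],[1,0,0,0,0,0,0]],
])

```text
time: 12.88
position: [0.5776, 0.0082, 0.1439]
orientation: [3.142, -0.0, 1.536]
wrist_force: [-0.8, 0.6, -0.3]
opening: 0.0004
gripper_force: 0.0
```

```bash
cat >> h.py <<'E'
hub=np.array([.5754,-.0769])
def st():
    s=manip.read_state(); v=s['position'][:2]-hub; a=np.arctan2(v[1],v[0]); r=np.hypot(*v)
    f=s['wrist_force']; tan=np.array([np.sin(a),-np.cos(a)]) # cw
    print('t %.2f r %.4f ang %.1f yaw %.1f z %.4f op %.3f Ftan %.1f Frad %.1f Fz %.1f torque %.3f'%(s['time'],r,np.degrees(a),np.degrees(s['orientation'][2]),s['position'][2],s['opening'],-f[:2]@tan,f[:2]@v/r,f[2],-f[:2]@tan*r))
E
python3 -c "
from h import *
st(); plan((.5784,.008,.094),np.radians(88),5)"
```

```text
t 12.88 r 0.0851 ang 88.5 yaw 88.0 z 0.1439 op 0.000 Ftan 0.8 Frad 0.6 Fz -0.3 torque 0.067
t 12.88 at [0.5776 0.0082 0.1439] yaw 1.5361 rpy [ 3.142 -0.     1.536]
[-0.0, 0.02, 1.0] 0.0
[-0.0, 0.02, 1.0] 0.0
[-0.0, 0.02, 1.0] 0.0
[-0.0, 0.02, 1.0] 0.0
[-0.0, 0.02, 1.0] 0.0
```

Emit:
drive_tool([
  [[1,0,0,1.2,0,0,0],[1,0,0,1.3,0,0,0],[1,0,0,1.3,0,0,0],[1,0,0,0.9,0,0,0],[1,0,0,0.2,0,0,0]],
])

```text
time: 13.5
position: [0.5772, 0.0079, 0.094]
orientation: [-3.14, -0.0, 1.536]
wrist_force: [-0.1, 0.4, 0.8]
opening: 0.0002
gripper_force: 0.0
```

Emit:
drive_tool([
  [[1,0,0,0,0,0,0],[1,-0.015,0.51,0,0,0,0.06],[1,-0.015,0.51,0,0,0,0.06],[1,-0.01,0.34,0,0,0,0.04],[1,-0.01,0.34,0,0,0,0.04]],
])

```text
time: 14.12
position: [0.5934, 0.006, 0.0952]
orientation: [-3.139, -0.0, 1.334]
wrist_force: [-8.2, 3.8, 5.8]
opening: 0.0006
gripper_force: 5.0
```

```bash
python3 -c "
from h import *
st()"
```

```text
t 14.12 r 0.0848 ang 77.7 yaw 76.4 z 0.0952 op 0.001 Ftan 8.8 Frad 2.0 Fz 5.8 torque 0.749
```

Emit:
drive_tool([
  [[1,-0.02,0.51,0,0,0,0.06],[1,-0.02,0.51,0,0,0,0.06],[1,-0.02,0.51,0,0,0,0.06],[1,-0.02,0.51,0,0,0,0.06],[1,-0.02,0.51,0,0,0,0.06]],
])

```text
time: 14.75
position: [0.6171, -0.0036, 0.0952]
orientation: [-3.139, 0.0, 1.033]
wrist_force: [-6.6, 5.8, 5.3]
opening: 0.0007
gripper_force: 4.9
```

```bash
python3 -c "
from h import *
st()"
```

```text
t 14.75 r 0.0843 ang 60.4 yaw 59.2 z 0.0952 op 0.001 Ftan 8.6 Frad 1.8 Fz 5.3 torque 0.727
```

Emit:
drive_tool([
  [[1,-0.02,0.68,0,0,0,0.08],[1,-0.02,0.68,0,0,0,0.08],[1,-0.02,0.68,0,0,0,0.08],[1,-0.02,0.68,0,0,0,0.08],[1,-0.02,0.68,0,0,0,0.08]],
])

```text
time: 15.38
position: [0.6422, -0.026, 0.0952]
orientation: [-3.139, 0.001, 0.633]
wrist_force: [-8.0, 6.2, 5.3]
opening: 0.0003
gripper_force: 4.8
```

Emit:
drive_tool([
  [[1,-0.02,0.68,0,0,0,0.08],[1,-0.02,0.68,0,0,0,0.08],[1,-0.02,0.68,0,0,0,0.08],[1,-0.02,0.68,0,0,0,0.08],[1,-0.02,0.68,0,0,0,0.08]],
])

```text
time: 16.0
position: [0.6569, -0.0562, 0.0952]
orientation: [-3.14, 0.002, 0.233]
wrist_force: [-7.1, 9.1, 4.1]
opening: 0.0003
gripper_force: 4.9
```

Emit:
drive_tool([
  [[1,-0.02,0.68,0,0,0,0.08],[1,-0.02,0.68,0,0,0,0.08],[1,-0.02,0.68,0,0,0,0.08],[1,-0.02,0.68,0,0,0,0.08],[1,-0.02,0.34,0,0,0,0.04]],
])

```text
time: 16.62
position: [0.6593, -0.0866, 0.0952]
orientation: [-3.14, 0.001, -0.127]
wrist_force: [-2.0, 10.4, 0.2]
opening: 0.0005
gripper_force: 4.8
```

```bash
python3 -c "
from h import *
st()"
```

```text
t 16.62 r 0.0845 ang -6.6 yaw -7.3 z 0.0952 op 0.000 Ftan 10.1 Frad -3.2 Fz 0.2 torque 0.851
```

Emit:
drive_tool([
  [[1,0,-0.4,0,0,0,0],[1,0,-0.4,-0.5,0,0,0],[1,0,0,-2,0,0,0],[1,0,0,-2,0,0,0],[1,-0.12,-1.4,0,0,0,-0.165]],
])

```text
time: 17.25
position: [0.6627, -0.0661, 0.1434]
orientation: [3.141, -0.004, 0.043]
wrist_force: [-0.1, -0.1, -1.3]
opening: 0.0005
gripper_force: 0.0
```

Emit:
drive_tool([
  [[1,-0.12,-1.4,0,0,0,-0.165],[1,-0.12,-1.4,0,0,0,-0.165],[1,-0.12,-1.4,0,0,0,-0.165],[1,-0.12,-1.4,0,0,0,-0.165],[1,-0.12,-1.4,0,0,0,-0.165]],
])

```text
time: 17.88
position: [0.6314, -0.0038, 0.1416]
orientation: [3.14, -0.001, 0.871]
wrist_force: [0.8, 0.1, 0.0]
opening: 0.0004
gripper_force: 0.0
```

Emit:
drive_tool([
  [[1,-0.12,-1.4,0,0,0,-0.165],[1,-0.12,-1.4,0,0,0,-0.165],[1,-0.12,-1.4,0,0,0,-0.165],[1,0,0,0,0,0,0]],
])

```text
time: 18.38
position: [0.5935, 0.0143, 0.1413]
orientation: [3.14, -0.0, 1.36]
wrist_force: [-0.3, 0.0, 0.6]
opening: 0.0005
gripper_force: 0.0
```

```bash
cat >> h.py <<'E'
def st2():
    st(); s=manip.read_state(); v=s['position'][:2]-hub; f=s['wrist_force']; m=s['wrist_torque']
    print('hub torque with Mz: %.3f'%(v[0]*f[1]-v[1]*f[0]+m[2]),'M',m.round(3))
def spokes(n='scene'):
    p,d=manip.camera(n); P=cloud(n,d); v=P[...,:2]-hub; r=np.hypot(v[...,0],v[...,1]); hsv=cv2.cvtColor(p,cv2.COLOR_RGB2HSV)
    m=(r>.04)&(r<.108)&(P[...,2]>.098)&(P[...,2]<.114)&(hsv[...,1]<60)&(hsv[...,2]>100)
    a=np.arctan2(v[...,1],v[...,0])[m]; print(n,'spoke world ang mod 90: %.1f'%(np.degrees(np.angle(np.exp(4j*a).mean())/4)%90),m.sum(),np.histogram(np.degrees(a),36,(-180,180))[0])
    return p,d,P
E
python3 -c "
from h import *
st2()
p,d,P=spokes('scene'); spokes('top')
hsv=cv2.cvtColor(p,cv2.COLOR_RGB2HSV)
m=cv2.inRange(hsv,(4,150,100),(14,255,255)); k,l,s,c=cv2.connectedComponentsWithStats(m)
for i in range(1,k):
    if s[i,4]>10 and c[i][0]<400: print(c[i].round(1),s[i,4],ray('scene',*c[i],.09).round(4))
cv2.imwrite('pics/s4.png',cv2.resize(p[150:290,210:400,::-1],None,fx=4,fy=4))
"
```

```text
t 18.38 r 0.0930 ang 78.8 yaw 77.9 z 0.1413 op 0.000 Ftan 0.3 Frad -0.0 Fz 0.6 torque 0.024
hub torque with Mz: -0.007 M [-0.035 -0.057 -0.031]
scene spoke world ang mod 90: 71.5 355 [ 0  0  0  0  0  0 28 79  0  0  0  0  0  0  0 31 58  0  0  0  0  0  0  0
 38 44  1  0  0  0  0  0  0 24 52  0]
top spoke world ang mod 90: 70.9 232 [ 0  0  0  0  0  0 57 65  0  0  0  0  0  0  0 35 75  0  0  0  0  0  0  0
  0  0  0  0  0  0  0  0  0  0  0  0]
[331.2 207.4] 93 [0.6054 0.1162 0.09  ]
[330.6 223.2] 20 [0.6518 0.0897 0.09  ]
[372.5 261.1] 70 [0.8045 0.1354 0.09  ]
```

View pics/s4.png

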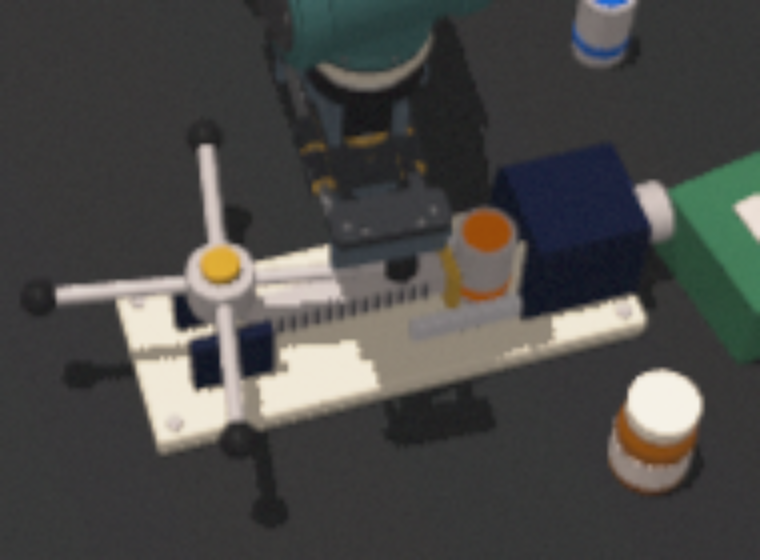

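The crop shows the canister at (485,250) upright and half at the port mouth, the ram in contact behind it, and a spoke now at 71° world. I'll start the second push with the face of the finger parallel to the spoke.

```bash
python3 -c "
from h import *
a=np.radians(71.2); t=hub+.083*np.array([np.cos(a),np.sin(a)])+.031*np.array([-np.sin(a),np.cos(a)])
plan((*t,.136),a,4)"
```

```text
t 18.48 at [0.5944 0.0141 0.141 ] yaw 1.3569 rpy [ 3.14  -0.     1.357]
[-0.17, -0.51, 0.13] 0.029
[-0.19, -0.51, 0.13] 0.029
[-0.2, -0.5, 0.13] 0.029
[-0.22, -0.5, 0.13] 0.029
```

Emit:
drive_tool([
  [[1,-0.17,-0.51,0,0,0,0.029],[1,-0.19,-0.51,0,0,0,0.029],[1,-0.2,-0.5,0,0,0,0.029],[1,-0.22,-0.5,0,0,0,0.029],[1,0,0,0,0,0,0]],
])

```text
time: 19.1
position: [0.5716, 0.0117, 0.14]
orientation: [-3.141, 0.0, 1.244]
wrist_force: [-0.0, -0.2, -0.2]
opening: 0.0004
gripper_force: 0.0
```

Emit:
drive_tool([
  [[1,0,0,0,0,0,0],[1,0,0,0,0,0,0],[1,0,0,0,0,0,0],[1,0,0,0,0,0,0],[1,0,0,0,0,0,0]],
])

```text
time: 19.73
position: [0.5721, 0.0118, 0.1399]
orientation: [3.142, -0.0, 1.245]
wrist_force: [-0.3, -0.2, 0.1]
opening: 0.0004
gripper_force: 0.0
```

```bash
python3 -c "
from h import *
a=np.radians(71.2); t=hub+.083*np.array([np.cos(a),np.sin(a)])+.031*np.array([-np.sin(a),np.cos(a)])
st2();plan((*t,.094),a,4)"
```

```text
t 19.73 r 0.0887 ang 92.2 yaw 71.3 z 0.1399 op 0.000 Ftan 0.3 Frad -0.2 Fz 0.1 torque 0.030
hub torque with Mz: 0.035 M [-0.065 -0.094  0.005]
t 19.73 at [0.5721 0.0118 0.1399] yaw 1.2448 rpy [ 3.142 -0.     1.245]
[0.0, 0.02, 1.15] 0.001
[0.0, 0.02, 1.15] 0.001
[0.0, 0.02, 1.15] 0.001
[0.0, 0.02, 1.15] 0.001
```

Emit:
drive_tool([
  [[1,0,0,1.2,0,0,0],[1,0,0,1.3,0,0,0],[1,0,0,1.2,0,0,0],[1,0,0,0.7,0,0,0],[1,0,0.1,0.2,0,0,0]],
])

```text
time: 20.35
position: [0.5727, 0.0115, 0.0933]
orientation: [-3.141, 0.0, 1.245]
wrist_force: [-0.2, -0.3, 0.1]
opening: 0.0006
gripper_force: 0.0
```

Emit:
drive_tool([
  [[1,0,0.5,0,0,0,0],[1,0,0.4,0,0,0,0],[1,0,0.2,0,0,0,0],[1,0.1,0.5,0,0,0,0.06],[1,0.1,0.5,0,0,0,0.06]],
])

```text
time: 20.98
position: [0.5926, 0.0064, 0.0939]
orientation: [-3.14, 0.001, 1.123]
wrist_force: [-7.0, 1.5, 5.3]
opening: 0.0004
gripper_force: 3.7
```

```bash
python3 -c "
from h import *
st2()"
```

```text
t 20.98 r 0.0851 ang 78.3 yaw 64.3 z 0.0939 op 0.000 Ftan 7.1 Frad 0.1 Fz 5.3 torque 0.606
hub torque with Mz: 0.682 M [0.242 1.172 0.075]
```

Emit:
drive_tool([
  [[1,0.1,0.5,0,0,0,0.06],[1,0.1,0.5,0,0,0,0.06],[1,0.1,0.5,0,0,0,0.06],[1,0.1,0.5,0,0,0,0.06],[1,0.1,0.5,0,0,0,0.06]],
])

```text
time: 21.6
position: [0.6162, -0.0027, 0.0938]
orientation: [-3.14, 0.001, 0.823]
wrist_force: [-7.8, 2.9, 4.6]
opening: 0.0006
gripper_force: 3.7
```

```bash
python3 -c "
from h import *
st2()"
```

```text
t 21.60 r 0.0847 ang 61.2 yaw 47.1 z 0.0938 op 0.001 Ftan 8.2 Frad -1.2 Fz 4.6 torque 0.696
hub torque with Mz: 0.739 M [0.385 1.221 0.042]
```

Emit:
drive_tool([
  [[1,0.1,0.5,0,0,0,0.06],[1,0.1,0.5,0,0,0,0.06],[1,0.1,0.5,0,0,0,0.06],[1,0.1,0.5,0,0,0,0.06],[1,0.1,0.5,0,0,0,0.06]],
])

```text
time: 22.22
position: [0.6361, -0.0183, 0.0938]
orientation: [-3.14, 0.002, 0.523]
wrist_force: [-7.3, 4.3, 3.2]
opening: 0.0004
gripper_force: 3.6
```

```bash
python3 -c "
from h import *
st2()"
```

```text
t 22.23 r 0.0844 ang 44.0 yaw 30.0 z 0.0938 op 0.000 Ftan 8.2 Frad -2.3 Fz 3.2 torque 0.688
hub torque with Mz: 0.733 M [0.68  1.159 0.045]
```

Emit:
drive_tool([
  [[1,0.1,0.5,0,0,0,0.06],[1,0.1,0.5,0,0,0,0.06],[1,0.1,0.5,0,0,0,0.06],[1,0.1,0.5,0,0,0,0.06],[1,0.07,0.33,0,0,0,0.04]],
])

```text
time: 22.85
position: [0.6499, -0.0376, 0.0938]
orientation: [-3.14, 0.002, 0.243]
wrist_force: [-5.2, 5.4, 2.5]
opening: 0.0003
gripper_force: 3.6
```

```bash
python3 -c "
from h import *
st2()"
```

```text
t 22.85 r 0.0842 ang 27.8 yaw 13.9 z 0.0938 op 0.000 Ftan 7.2 Frad -2.1 Fz 2.5 torque 0.607
hub torque with Mz: 0.644 M [0.996 0.908 0.037]
```

Emit:
drive_tool([
  [[1,0.07,0.33,0,0,0,0.04],[1,0.07,0.33,0,0,0,0.04],[1,0.07,0.33,0,0,0,0.04],[1,0.07,0.33,0,0,0,0.04]],
])

```text
time: 23.35
position: [0.6551, -0.0498, 0.0938]
orientation: [-3.14, 0.002, 0.083]
wrist_force: [-4.4, 6.3, 3.0]
opening: 0.0006
gripper_force: 3.5
```

```bash
python3 -c "
from h import *
st2()"
```

```text
t 23.35 r 0.0842 ang 18.8 yaw 4.8 z 0.0938 op 0.001 Ftan 7.4 Frad -2.1 Fz 3.0 torque 0.624
hub torque with Mz: 0.665 M [1.145 0.824 0.041]
```

Emit:
drive_tool([
  [[1,0.07,0.33,0,0,0,0.04],[1,0.07,0.33,0,0,0,0.04],[1,0.07,0.33,0,0,0,0.04]],
])

```text
time: 23.72
position: [0.6578, -0.0596, 0.0938]
orientation: [-3.141, 0.002, -0.037]
wrist_force: [-3.9, 6.8, 2.3]
opening: 0.0002
gripper_force: 3.5
```

```bash
python3 -c "
from h import *
st2()"
```

```text
t 23.73 r 0.0842 ang 11.9 yaw -2.1 z 0.0938 op 0.000 Ftan 7.5 Frad -2.4 Fz 2.3 torque 0.631
hub torque with Mz: 0.723 M [1.154 0.667 0.092]
```

Emit:
drive_tool([
  [[1,0.07,0.33,0,0,0,0.04],[1,0.07,0.33,0,0,0,0.04],[1,0.07,0.33,0,0,0,0.04]],
])

```text
time: 24.1
position: [0.6593, -0.0696, 0.0938]
orientation: [-3.141, 0.001, -0.157]
wrist_force: [-3.1, 6.4, 1.3]
opening: 0.0004
gripper_force: 3.5
```

```bash
python3 -c "
from h import *
st2()"
```

```text
t 24.10 r 0.0842 ang 5.0 yaw -9.0 z 0.0938 op 0.000 Ftan 6.6 Frad -2.5 Fz 1.3 torque 0.559
hub torque with Mz: 0.672 M [1.387 0.422 0.114]
```

Emit:
drive_tool([
  [[1,0.07,0.33,0,0,0,0.04],[1,0.07,0.33,0,0,0,0.04]],
])

```text
time: 24.35
position: [0.6597, -0.0763, 0.0939]
orientation: [-3.141, 0.001, -0.237]
wrist_force: [-1.2, 7.0, 1.1]
opening: 0.0006
gripper_force: 3.5
```

```bash
python3 -c "
from h import *
st2()"
```

```text
t 24.35 r 0.0843 ang 0.4 yaw -13.6 z 0.0939 op 0.001 Ftan 7.1 Frad -1.2 Fz 1.1 torque 0.595
hub torque with Mz: 0.624 M [1.403 0.317 0.03 ]
```

Emit:
drive_tool([
  [[1,0.07,0.33,0,0,0,0.04],[1,0.07,0.33,0,0,0,0.04],[1,0.07,0.33,0,0,0,0.04]],
])

```text
time: 24.72
position: [0.6592, -0.0864, 0.0939]
orientation: [-3.141, 0.001, -0.357]
wrist_force: [0.0, 7.5, -0.4]
opening: 0.0005
gripper_force: 3.4
```

```bash
python3 -c "
from h import *
st2()"
```

```text
t 24.73 r 0.0843 ang -6.5 yaw -20.4 z 0.0939 op 0.001 Ftan 7.4 Frad -0.8 Fz -0.4 torque 0.626
hub torque with Mz: 0.698 M [1.326 0.061 0.073]
```

Emit:
drive_tool([
  [[1,0.07,0.33,0,0,0,0.04],[1,0.07,0.33,0,0,0,0.04],[1,0.07,0.33,0,0,0,0.04]],
])

```text
time: 25.1
position: [0.6575, -0.0964, 0.0939]
orientation: [-3.141, 0.0, -0.477]
wrist_force: [1.4, 6.2, -0.7]
opening: 0.0001
gripper_force: 3.4
```

```bash
python3 -c "
from h import *
st2()"
```

```text
t 25.10 r 0.0844 ang -13.4 yaw -27.3 z 0.0939 op 0.000 Ftan 6.4 Frad -0.1 Fz -0.7 torque 0.539
hub torque with Mz: 0.663 M [ 1.315 -0.242  0.124]
```

Emit:
drive_tool([
  [[1,0.07,0.33,0,0,0,0.04],[1,0.07,0.33,0,0,0,0.04],[1,0.07,0.33,0,0,0,0.04]],
])

```text
time: 25.48
position: [0.6547, -0.1061, 0.094]
orientation: [-3.141, -0.0, -0.597]
wrist_force: [4.0, 5.9, -2.3]
opening: 0.0
gripper_force: 3.4
```

```bash
python3 -c "
from h import *
st2()"
```

```text
t 25.48 r 0.0845 ang -20.2 yaw -34.2 z 0.0940 op 0.000 Ftan 6.9 Frad 1.7 Fz -2.3 torque 0.581
hub torque with Mz: 0.654 M [ 1.239 -0.48   0.074]
```

Emit:
drive_tool([
  [[1,0.07,0.33,0,0,0,0.04],[1,0.07,0.33,0,0,0,0.04]],
])

```text
time: 25.72
position: [0.6522, -0.1124, 0.094]
orientation: [-3.14, -0.0, -0.677]
wrist_force: [4.8, 5.1, -3.2]
opening: 0.0004
gripper_force: 3.4
```

```bash
python3 -c "
from h import *
st2()"
```

```text
t 25.73 r 0.0846 ang -24.8 yaw -38.8 z 0.0940 op 0.000 Ftan 6.7 Frad 2.2 Fz -3.2 torque 0.565
hub torque with Mz: 0.697 M [ 1.169 -0.746  0.133]
```

Emit:
drive_tool([
  [[1,0.07,0.33,0,0,0,0.04],[1,0.07,0.33,0,0,0,0.04],[1,0.07,0.33,0,0,0,0.04]],
])

```text
time: 26.1
position: [0.6476, -0.1214, 0.0941]
orientation: [-3.14, -0.001, -0.797]
wrist_force: [4.9, 4.9, -3.6]
opening: 0.0004
gripper_force: 3.4
```

```bash
python3 -c "
from h import *
st2();print(manip.read_state()['joint_positions'].round(2))"
```

```text
t 26.10 r 0.0848 ang -31.6 yaw -45.6 z 0.0941 op 0.000 Ftan 6.8 Frad 1.6 Fz -3.6 torque 0.572
hub torque with Mz: 0.686 M [ 0.996 -0.951  0.114]
[-0.22  0.47  1.86  0.    0.81  2.15]
```

Emit:
drive_tool([
  [[1,0.07,0.33,0,0,0,0.04],[1,0.07,0.33,0,0,0,0.04]],
])

```text
time: 26.35
position: [0.6439, -0.127, 0.0942]
orientation: [-3.14, -0.001, -0.877]
wrist_force: [5.7, 4.2, -4.6]
opening: 0.0007
gripper_force: 3.4
```

```bash
python3 -c "
from h import *
st2()"
```

```text
t 26.35 r 0.0848 ang -36.2 yaw -50.2 z 0.0942 op 0.001 Ftan 6.7 Frad 2.1 Fz -4.6 torque 0.568
hub torque with Mz: 0.644 M [ 0.89  -1.101  0.077]
```

Emit:
drive_tool([
  [[1,0.07,0.33,0,0,0,0.04],[1,0.07,0.33,0,0,0,0.04],[1,0.07,0.33,0,0,0,0.04]],
])

```text
time: 26.72
position: [0.6375, -0.1349, 0.0943]
orientation: [-3.139, -0.001, -0.997]
wrist_force: [7.2, 2.7, -4.4]
opening: 0.0003
gripper_force: 3.4
```

```bash
python3 -c "
from h import *
st2()"
```

```text
t 26.73 r 0.0850 ang -43.0 yaw -57.1 z 0.0943 op 0.000 Ftan 6.9 Frad 3.5 Fz -4.4 torque 0.586
hub torque with Mz: 0.703 M [ 0.651 -1.235  0.117]
```

Emit:
drive_tool([
  [[1,0.07,0.33,0,0,0,0.04],[1,0.07,0.33,0,0,0,0.04]],
])

```text
time: 26.98
position: [0.6328, -0.1397, 0.0944]
orientation: [-3.139, -0.002, -1.076]
wrist_force: [7.2, 0.2, -4.0]
opening: 0.0002
gripper_force: 3.4
```

```bash
python3 -c "
from h import *
st2()"
```

```text
t 26.98 r 0.0851 ang -47.5 yaw -61.7 z 0.0944 op 0.000 Ftan 5.5 Frad 4.7 Fz -4.0 torque 0.467
hub torque with Mz: 0.605 M [ 0.535 -1.259  0.138]
```

Emit:
drive_tool([
  [[1,0.07,0.33,0,0,0,0.04],[1,0.07,0.33,0,0,0,0.04],[1,0.07,0.33,0,0,0,0.04]],
])

```text
time: 27.35
position: [0.6252, -0.146, 0.0946]
orientation: [-3.138, -0.002, -1.196]
wrist_force: [9.9, 1.2, -3.4]
opening: 0.0005
gripper_force: 4.4
```

```bash
python3 -c "
from h import *
st2()
p,d,P=spokes('scene'); cv2.imwrite('pics/s5.png',cv2.resize(p[130:270,230:420,::-1],None,fx=4,fy=4))"
```

```text
t 27.35 r 0.0852 ang -54.2 yaw -68.6 z 0.0946 op 0.000 Ftan 8.8 Frad 4.8 Fz -3.4 torque 0.747
hub torque with Mz: 0.921 M [ 0.476 -1.686  0.174]
scene spoke world ang mod 90: 26.0 154 [ 0  0  0  0  0  0  0  0  0  0  0 14  1  0  0  0  0  0  0  0 72  6  0  0
  0  0  0  0  1 59  1  0  0  0  0  0]
```

View pics/s5.png

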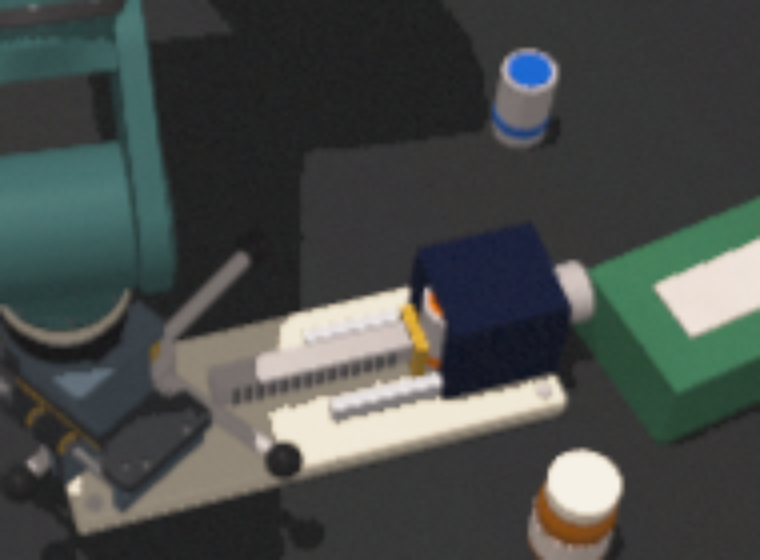

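The crop shows the canister entering the port upright (orange and steel at (433,320)) with the ram plate at (415,335) flush behind it. The torque jumped to 0.92, so the seal has been touched; I'll take small steps from here.

Emit:
drive_tool([
  [[1,0.07,0.33,0,0,0,0.04],[1,0.07,0.33,0,0,0,0.04]],
])

```text
time: 27.65
position: [0.6198, -0.1498, 0.0946]
orientation: [-3.138, -0.002, -1.276]
wrist_force: [10.7, 0.8, -5.8]
opening: 0.0003
gripper_force: 4.8
```

```bash
python3 -c "
from h import *
st2()"
```

```text
t 27.65 r 0.0853 ang -58.7 yaw -73.1 z 0.0946 op 0.000 Ftan 9.6 Frad 4.8 Fz -5.8 torque 0.815
hub torque with Mz: 0.980 M [ 0.229 -1.99   0.165]
```

Emit:
drive_tool([
  [[1,0.05,0.25,0,0,0,0.03],[1,0.05,0.25,0,0,0,0.03]],
])

```text
time: 27.9
position: [0.6155, -0.1522, 0.0947]
orientation: [-3.137, -0.002, -1.336]
wrist_force: [11.3, -0.9, -5.0]
opening: 0.0004
gripper_force: 5.2
```

```bash
python3 -c "
from h import *
st2()"
```

```text
t 27.90 r 0.0853 ang -62.0 yaw -76.6 z 0.0947 op 0.000 Ftan 9.6 Frad 6.1 Fz -5.0 torque 0.816
hub torque with Mz: 1.016 M [ 0.157 -2.095  0.2  ]
```

Emit:
drive_tool([
  [[1,0.03,0.12,0,0,0,0.015],[1,0,-0.5,0,0,0,0],[1,0,-0.8,0,0,0,0],[1,0,0,-1.5,0,0,0],[1,0,0,-3,0,0,0]],
])

```text
time: 28.52
position: [0.6243, -0.1493, 0.1392]
orientation: [3.14, 0.001, -1.35]
wrist_force: [-0.9, -0.5, 0.8]
opening: 0.0004
gripper_force: 0.0
```

Emit:
drive_tool([
  [[1,0,0,-4,0,0,0],[1,0,0,-4,0,0,0],[1,0,0,0,0,0,0],[1,0,0,0,0,0,0],[1,0,0,0,0,0,0]],
])

```text
time: 29.15
position: [0.6243, -0.1494, 0.2179]
orientation: [3.14, 0.001, -1.35]
wrist_force: [-0.7, 0.3, -0.5]
opening: 0.0005
gripper_force: 0.0
```

```bash
python3 -c "
from h import *
st2()
p,d,P=spokes('scene'); cv2.imwrite('pics/s6.png',cv2.resize(p[110:280,190:430,::-1],None,fx=3.3,fy=3.3))"
```

```text
t 29.15 r 0.0874 ang -56.0 yaw -77.4 z 0.2179 op 0.000 Ftan -0.5 Frad -0.6 Fz -0.5 torque -0.040
hub torque with Mz: -0.035 M [ 0.118 -0.013  0.005]
scene spoke world ang mod 90: 17.1 225 [ 0  0  0  0  0  0  0  0  0  1 62 13  0  0  0  0  0  0  0 76 17  0  0  0
  0  0  0  0 55  1  0  0  0  0  0  0]
```

View pics/s6.png

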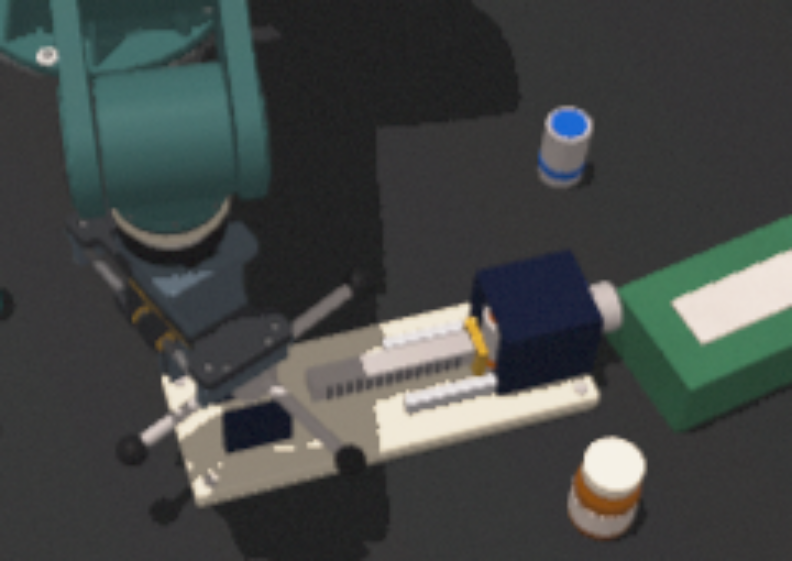

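The crop shows the canister in the port (steel edge at (490,330)) with the ram plate at (478,345) behind it. The hand is clear, and the blue canister, jar and tissue box are in place. The capstan turned 0.155 rad (about 12 N of spring) after the 17 N reading, so the squeeze is about 25–28 N.

```bash
python3 -c "
from plant import manip
print(manip.finish_job())"
```

```text
the job is handed in; nothing more can be done
None
```

The orange-banded canister is in the port, seated on the seal with an estimated squeeze of 25–28 N. The hand is clear, and the job was handed in after about 29 s of robot time; no verdict came back.

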